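Pop the red deck out of the deck dock for the dealer

ROBOT

A 6-joint arm with a two-finger parallel gripper is mounted at the origin on the work surface. World frame = base frame: x ahead of the robot, y to its left, z up, the work surface at z = 0. Lengths are in m, angles in rad, forces in N, time in s.
With the tool pointing down it reaches from about 0.375 to 0.975 m from the base axis. Payload 3.8 kg.
Tool frame: the origin (TCP) lies at the very end of the fingers, on their centre line; the grasp point (between the pads) lies 19 mm behind it; z points along the fingers, y is the direction in which the jaws open and shut (so a half turn about z gives the same grasp; the last joint's range is limited). The gripper opens to 85 mm and grips with 20 to 120 N. Pads are 22 mm wide; open, the fingers measure 114 mm over their backs; the gripper's body (76 mm by 85 mm) begins 54 mm behind the grasp point. The pads swing forward as they close: fully open they stand 13 mm farther back than shut.
Start: joints at [1.163, 0.264, 1.604, -0, 1.274, -0.037], TCP at [0.245, 0.629, 0.231] pointing down, gripper open.
Joint ranges: [-2.63, 2.63], [-0.94, 2.18], [0.31, 2.57], [-1.31, 4.45], [0, 2.66], [-2.55, 2.55]. Speed limits (rad/s): [2.57, 2.57, 3.14, 3.14, 3.14, 3.14].

INTERFACE

Orientations are given as a rotation vector (axis times angle).
In Python, from workcell import bot, viewer gives the robot as it stands.
- The arm moves only by the tool jog_arm, never from a script. Its argument "motion" is a list of rows, each an object of numbers: "dx", "dy", "dz": the shift along the world's x, y, z in cm; "turn": the turn about the world's z in rad. A call has 1 to 12 rows; each row shifts and turns the commanded pose from where the row before left it; what a row does not reach is not made up. A row lasts 1/12 s, in which the tool goes at most 41.7 mm and 7.16 degrees, less where a joint would pass 70% of its speed; a pose out of reach is approached as far as the arm can. A call is refused whole if a number of a shift passes 4.17 or a number of a turn 0.125, either way. A call with a gripper value outside its range is refused whole. "fingers" is the finger opening in cm, from 0 to 8.54, set as the call begins (left out, the last holds). The fingers move at their own pace and stop on an object; "grip_force" is the grip in N (left out, the last holds). Time passes only in rows, so rows that do not move let the fingers close. It gives the time, the measured TCP pose, the force and the opening at its end, in the units of the state.
- bot.read_state(): the state, without advancing time (a new reading comes with each control period).
- viewer.read_camera(name): name is "scene" or "top" or "wrist"; returns (picture, depth): 400x640x3 uint8, red, green, blue; 400x640 float32, m along the optical axis (not along the pixel's ray), 0 where there is no reading.
- viewer.camera_info(name): a dict with "vertical_fov" (degrees; the focal length in pixels is half the picture's height over the tangent of half this angle, whatever the lens; pixels are square), "cx", "cy" (the principal point, pixels), "R" (3x3) and "t" (3): a world point X has camera coordinates R X + t. Camera axes: x right, y down, z forward; pixel columns grow to the right and rows downward; lengths in m; the calibration is good to about 2 mm. A picture is of the moment at which its call begins: read the wrist's pose just before it. camera_info takes no time and is no camera call; for the wrist camera it gives the pose at the moment of the call.
- bot.finish_job(): hands the job in, once; it reports no verdict.
The state is a dict: "time": time; "q": joint angles; "joint_vel": joint speeds; "joint_torque": joint torques, N m; "tool_pos": TCP position; "tcp_rot": TCP orientation; "wrist_force": force on the tool from outside, world axes, zero at the start; "torque": the same for the moment, N m; "width": opening from 0.0 (shut) to 1.0 (fully open).
Only numpy, scipy, OpenCV 4.12 (cv2) and the standard library are available. Lean on these libraries where they do the work, as an engineer would, in place of code of your own. Each camera call takes 0.05 s, during which the arm holds its last target. There are 200 camera calls.

TASK

Pop the red deck up out of the leaning dock by pressing its own brass plunger firmly home until you feel it hard against its stop, but without forcing it, then draw the deck out and stand it upright, lid up, in the empty compartment of the dealer's tray. Leave the other two decks seated in the dock, and do not disturb the chips or the tumbler.

Things in the scene. Friction and masses are not known exactly. Their poses are not given: they have to be found in the camera images.
- dock: leaning hardwood block on a fixed 210 x 215 mm base; origin on the table under the centre of its top face, z up, low front side to -x. Three bays pierce the face. Pressing a bay's plunger lifts its deck along the bay; a sprung pad holds the deck by friction, so a raised deck stays up when the plunger is let go, and drawing it out takes a few newtons
- face: the dock's top face, 165 x 197 mm, leaning 0.44 rad (25 deg) to the low front side: origin on the face, x up the slope, y across, z out of the face (along bays and plungers). Bay centres: x = 0.025, y = -0.062, 0, 0.062 m, mouths 72 x 37 mm. Plungers: x = -0.058 m at the same y, each straight downhill of its own bay
- deck_red: the wanted deck, red with black band and white diamond; hard plastic card case, 70 mm (own x) by 34 mm (y) by 96 mm tall (z), 0.12 to 0.24 kg, standing lid up in one of the three bays, top 3 mm below the face. Origin: centre of its underside; z points to its lid, along the bay
- deck_red_top (a point): centre of the red deck's top, 96 mm from its underside
- deck_blue: blue deck, to stay where it is; hard plastic card case, 70 mm (own x) by 34 mm (y) by 96 mm tall (z), 0.12 to 0.24 kg, standing lid up in one of the three bays, top 3 mm below the face. Origin: centre of its underside; z points to its lid, along the bay
- deck_yellow: yellow deck, to stay where it is; hard plastic card case, 70 mm (own x) by 34 mm (y) by 96 mm tall (z), 0.12 to 0.24 kg, standing lid up in one of the three bays, top 3 mm below the face. Origin: centre of its underside; z points to its lid, along the bay
- eject_0_top (a point): centre of the top of the brass plunger head of the bay at face y = -0.062 m: disc 30 mm across and 10 mm thick on a 12 mm steel stem, 46 mm out of the face at rest; moves with the plunger
- eject_0 (a joint): that plunger's travel in m, along face -z: 0 at rest (sprung back); the deck of its bay rises 1.3 times as far. A hidden buffer stops it after 28 to 36 mm, different in every bay and each time: find the stop by feel. Moving it takes about 5 to 16 N; on the stop the force climbs steeply. Home means resting on the stop with over 20 N; over 60 N is forcing it
- eject_1_top (a point): centre of the top of the brass plunger head of the bay at face y = 0.0 m: disc 30 mm across and 10 mm thick on a 12 mm steel stem, 46 mm out of the face at rest; moves with the plunger
- eject_1 (a joint): that plunger's travel in m, along face -z: 0 at rest (sprung back); the deck of its bay rises 1.3 times as far. A hidden buffer stops it after 28 to 36 mm, different in every bay and each time: find the stop by feel. Moving it takes about 5 to 16 N; on the stop the force climbs steeply. Home means resting on the stop with over 20 N; over 60 N is forcing it
- eject_2_top (a point): centre of the top of the brass plunger head of the bay at face y = 0.062 m: disc 30 mm across and 10 mm thick on a 12 mm steel stem, 46 mm out of the face at rest; moves with the plunger
- eject_2 (a joint): that plunger's travel in m, along face -z: 0 at rest (sprung back); the deck of its bay rises 1.3 times as far. A hidden buffer stops it after 28 to 36 mm, different in every bay and each time: find the stop by feel. Moving it takes about 5 to 16 N; on the stop the force climbs steeply. Home means resting on the stop with over 20 N; over 60 N is forcing it
- tray: dealer's tray, pale wood, fixed, outside 112 (x) by 150 (y) by 24 mm high, walls 6 mm, floor 6 mm thick; origin under its centre. Two compartments side by side along y, each 100 by 66 mm inside and 18 mm deep
- tray_free (a point): centre of the floor of the empty compartment (at tray y = -0.036 m), 6 mm above the table; axes as the tray's
- chips: stack of poker chips, 39 mm across, 41 mm tall, in the tray's other compartment; origin at its underside; leave alone
- tumbler: glass tumbler, 76 mm across the rim, 95 mm tall, origin at its underside; leave alone
Not all that is in view belongs to the job. Several things have the shape of the deck_red; the one meant has the colours described above.

How it is judged:
By the outcome, as a careful person would: the job done as asked, in the order asked, and still so for the second after the job is handed in, with the robot touching nothing.
It also fails if it takes over 64 s, if anything falls off the work surface, if the arm or the gripper's body presses on something with over 40 N, if the wrist force passes 120 N, or if a joint passes its speed limit or range.

## Working session

There is one attempt and no reset: what is moved stays moved. The work goes in short steps, Python scripts to look and compute and a tool call to move; the robot and the scene stay as the last step left them, time stands still between calls to the robot, and variables do not carry over. Pictures are saved under pics/ and viewed, about 8 in all and at most 12, crops included, and the job is handed in when it is done.

Besides the shell and the picture viewer there is one more tool, called after ">>>" in YAML: its name, and indented under it one key for each argument. jog_arm: Moves the arm, as the interface text tells. Its arguments: {"type":"object","properties":{"motion":{"type":"array"},"fingers":{"type":"number"},"grip_force":{"type":"number"}},"required":["motion"]}

```bash
mkdir -p pics; cat > h.py <<'E'
import numpy as np, cv2
from workcell import bot, viewer
def cam(n):
    i=viewer.camera_info(n); p,d=viewer.read_camera(n); return p,d,i
def pts(d,i):
    f=200/np.tan(np.radians(i["vertical_fov"])/2)
    v,u=np.mgrid[0:400,0:640]
    c=np.stack([(u-i["cx"])/f*d,(v-i["cy"])/f*d,d],-1)
    return (c-np.array(i["t"]))@np.array(i["R"])
def save(n,p): cv2.imwrite(f"pics/{n}.png",p[...,::-1])
E
python3 - <<'E'
from h import *
s=bot.read_state(); print({k:np.round(v,3) for k,v in s.items()})
for n in("scene","top"):
    p,d,i=cam(n); save(n,p); np.savez(n,p=p,d=d,P=pts(d,i)); print(n,i)
E
```

```text
{'time': np.float64(0.0), 'q': array([ 1.163,  0.265,  1.605,  0.   ,  1.274, -0.037]), 'joint_vel': array([-0.001,  0.   , -0.003, -0.001,  0.001, -0.   ]), 'joint_torque': array([ 2.0000e-03, -5.1513e+01, -3.6731e+01,  0.0000e+00,  1.3000e-02,
        0.0000e+00]), 'tool_pos': array([0.244, 0.628, 0.23 ]), 'tcp_rot': array([-5.790e-01, -3.087e+00,  3.000e-03]), 'wrist_force': array([ 0.584, -0.584,  0.023]), 'torque': array([ 0.014, -0.014, -0.023]), 'width': np.float64(0.998)}
scene {'vertical_fov': 50.99531779392693, 'cx': 323.56042782361516, 'cy': 203.50095951605547, 'R': array([[-0.25314518,  0.96737948,  0.00971903],
       [ 0.55108501,  0.15245108, -0.82040477],
       [-0.79512442, -0.2023255 , -0.57170058]]), 't': array([ 0.11902822, -0.19920195,  1.41585556])}
top {'vertical_fov': 53.950467425574715, 'cx': 313.417791912829, 'cy': 201.0812453852178, 'R': array([[-0.02916234, -0.99955661,  0.00601156],
       [-0.99837777,  0.02883266, -0.04909693],
       [ 0.04890183, -0.00743359, -0.99877593]]), 't': array([0.02259843, 0.53807865, 0.97387661])}
```

View pics/scene.png

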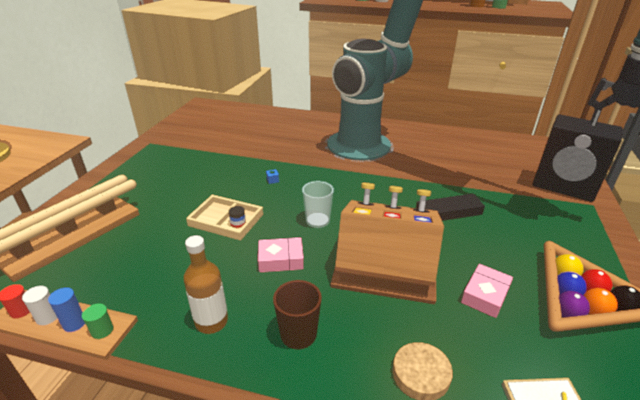

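View pics/top.png

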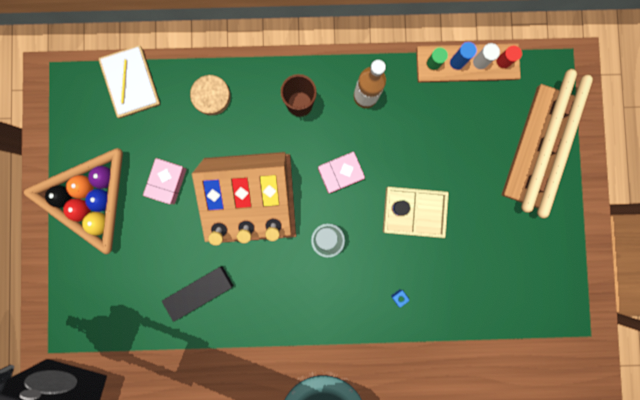

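The red deck, with its black band and white diamond, is in the middle bay at top (241,193). Things it could be confused with: pink decks at top (163,180) and (342,172), the blue deck at (213,195), the yellow deck at (270,191), and the red ball at (75,210). The brass plunger for its bay is the middle one at about (245,232). The tray is at (416,212): chips on the left at (401,208), empty compartment on the right. The tumbler is at (328,240).

```bash
cat > m.py <<'E'
from h import *
z=np.load("top.npz"); p,P=z["p"],z["P"]
hsv=cv2.cvtColor(p,cv2.COLOR_RGB2HSV)
roi=np.zeros(p.shape[:2],bool); roi[150:245,190:300]=1
def m(lo,hi,r=roi): return (cv2.inRange(hsv,lo,hi)>0)&r
r2=roi.copy(); r2[212:]=0
red=(m((0,180,110),(8,255,255),r2)|m((172,150,110),(180,255,255),r2))
for n,k in dict(red=red,blue=m((100,120,60),(130,255,255),r2),yel=m((22,130,140),(32,255,255),r2)).items():
    q=P[k]; c=cv2.minAreaRect(np.argwhere(k)[:,::-1].astype(np.float32)); print(n,k.sum(),q.mean(0).round(4),c)
    # rect centre on convex hull
    hull=cv2.convexHull(np.argwhere(k)[:,::-1].astype(np.int32)); f=np.zeros(k.shape,np.uint8); cv2.fillConvexPoly(f,hull,1); q=P[f>0]; print('  hull',q.mean(0).round(4))
# face plane: points with z>.1, wood
wood=m((5,60,60),(20,200,255),r2)&(P[...,2]>.06)
q=P[wood]; 
for _ in range(6):
    A=np.c_[q[:,:2],np.ones(len(q))]; c=np.linalg.lstsq(A,q[:,2],rcond=None)[0]; e=abs(A@c-q[:,2]); q=q[e<max(.003,2*np.median(e))]
nrm=np.array([-c[0],-c[1],1]); nrm/=np.linalg.norm(nrm); print("face n",nrm,"tilt",np.degrees(np.arccos(nrm[2])),"yaw",np.degrees(np.arctan2(-nrm[1],-nrm[0])),c,len(q))
# plungers: points >25mm above plane
h=(P-np.array([0,0,c[2]]))@nrm
k=((h>.036)&(h<.056)&roi).astype(np.uint8)
n,l,st,ce=cv2.connectedComponentsWithStats(k)
for j in range(1,n):
    if st[j,4]>20:
        q=P[l==j]; print("pl",st[j],ce[j].round(1),q.mean(0).round(4),np.median(h[l==j]).round(4),((q.min(0)+q.max(0))/2).round(4))
# tray
r=np.zeros_like(roi); r[175:245,375:460]=1
k=((P[...,2]>.017)&(P[...,2]<.032)&r)
print("tray rim",cv2.minAreaRect(P[k][:,:2].astype(np.float32)*1000))
k=(P[...,2]>.034)&r; print("chips",P[k].mean(0))
r[:]=0; r[215:265,305:350]=1; k=(P[...,2]>.05)&r; print("tumbler",P[k].mean(0),P[k].min(0),P[k].max(0))
E
python3 m.py; python3 - <<'E'
import cv2
a=cv2.imread("pics/top.png"); b=cv2.imread("pics/scene.png")
A=cv2.resize(a[145:250,185:305],None,fx=3.2,fy=3.2); B=cv2.resize(b[170:305,320:455],(336,336))
import numpy as np; cv2.imwrite("pics/crop.png",np.hstack([A,B]))
E
```

```text
red 322 [0.5565 0.1669 0.136 ] ((240.96998596191406, 192.2899932861328), (29.698486328125, 15.697771072387695), 81.8698959350586)
  hull [0.5559 0.1667 0.1349]
blue 323 [0.5532 0.2262 0.1444] ((212.91200256347656, 194.5159912109375), (29.7844295501709, 15.026378631591797), 79.69515228271484)
  hull [0.5531 0.227  0.141 ]
yel 378 [0.5596 0.1047 0.138 ] ((269.0307922363281, 190.24615478515625), (30.512544631958008, 16.124513626098633), 82.87498474121094)
  hull [0.5593 0.1045 0.1385]
face n [-0.34676572 -0.01241266  0.93786964] tilt 20.30318631590204 yaw 2.0500570813972603 [ 0.36973765  0.01323495 -0.07130764] 1926
pl [266 228  13  13 133] [272.  234.2] [0.4627 0.1    0.1425] 0.0388 [0.4632 0.1    0.1428]
pl [237 230  14  13 137] [243.6 236.3] [0.4601 0.1616 0.1424] 0.0389 [0.4605 0.1621 0.1422]
pl [209 233  14  12 134] [215.1 238.5] [0.457  0.2235 0.1425] 0.0392 [0.457  0.2233 0.1425]
tray rim ((502.8189697265625, -246.97235107421875), (151.2566375732422, 112.06158447265625), 83.38427734375)
chips [ 0.51169294 -0.18198952  0.15393988]
tumbler [ 0.44080864 -0.02396297  0.10868876] [ 0.40723486 -0.06004107  0.05025454] [0.49024043 0.01431357 0.99896667]
```

View pics/crop.png

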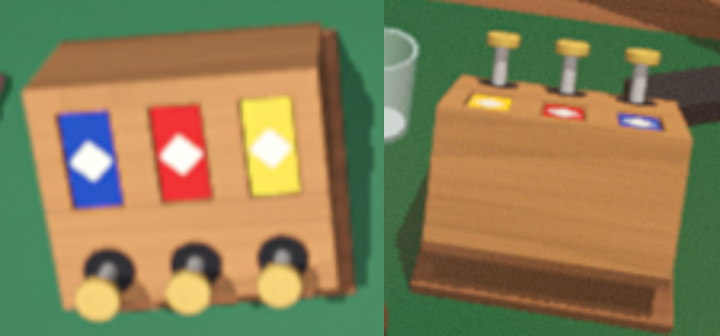

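The crop confirms it: red deck in the middle bay, with its plunger straight downhill. The geometry agrees with the given sizes: plunger to deck top is 96 mm in plan, dock yaw about 2.75°. I'll move over the plunger with the fingers shut.

>>> jog_arm:
  motion:
    - {"dx": 1.6, "dy": -3.6, "turn": 0.105}
    - {"dx": 1.6, "dy": -3.6, "turn": 0.105}
    - {"dx": 1.6, "dy": -3.6, "turn": 0.105}
    - {"dx": 1.6, "dy": -3.6, "turn": 0.103}
    - {"dx": 1.6, "dy": -3.6}
    - {"dx": 1.6, "dy": -3.6}
    - {"dx": 1.6, "dy": -3.6}
    - {"dx": 1.6, "dy": -3.6}
    - {"dx": 1.6, "dy": -3.6}
    - {"dx": 1.6, "dy": -3.6}
    - {"dx": 1.6, "dy": -3.6}
    - {"dx": 1.6, "dy": -3.6}
  fingers: 0

```text
validation failed for argument at $.mo...
```

>>> jog_arm:
  motion:
    - {"dx": 0.8, "dy": -1.75, "dz": -1.5}
    - {"dx": 0.8, "dy": -1.75, "dz": -1.5}
    - {"dx": 0}
    - {"dx": 0}
    - {"dx": 0}

```text
validation failed for argument at $.mo...
```

```bash
python3 - <<'E'
from h import *
from scipy.spatial.transform import Rotation as R
s=bot.read_state(); print(s["time"],s["tool_pos"],np.degrees(np.arctan2(*R.from_rotvec(s["tcp_rot"]).as_matrix()[[1,0],1])),s["wrist_force"],s["width"])
p,d,i=cam("wrist"); save("w1",p); np.savez("w1",p=p,d=d,P=pts(d,i))
E
```

```text
0.1 [0.2443456  0.62849983 0.23007246] 68.75423157755323 [-0.39897426 -0.05894105  0.24494227] 0.9987400869559377
```

View pics/w1.png

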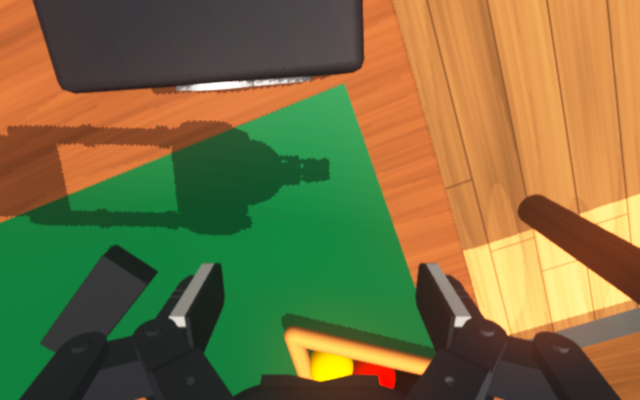

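Both calls were refused, so the arm has not moved; this view shows only the start pose (speaker, cloth, fingers). I'll retry with all four keys in every row.

>>> jog_arm:
  motion:
    - {"dx": 1.6, "dy": -3.6, "dz": 0, "turn": 0.105}
    - {"dx": 1.6, "dy": -3.6, "dz": 0, "turn": 0.105}
    - {"dx": 1.6, "dy": -3.6, "dz": 0, "turn": 0.105}
    - {"dx": 1.6, "dy": -3.6, "dz": 0, "turn": 0.103}
    - {"dx": 1.6, "dy": -3.6, "dz": 0, "turn": 0}
    - {"dx": 1.6, "dy": -3.6, "dz": 0, "turn": 0}
    - {"dx": 1.6, "dy": -3.6, "dz": 0, "turn": 0}
    - {"dx": 1.6, "dy": -3.6, "dz": 0, "turn": 0}
    - {"dx": 1.6, "dy": -3.6, "dz": 0, "turn": 0}
    - {"dx": 1.6, "dy": -3.6, "dz": 0, "turn": 0}
    - {"dx": 1.6, "dy": -3.6, "dz": 0, "turn": 0}
    - {"dx": 1.6, "dy": -3.6, "dz": 0, "turn": 0}
  fingers: 0

```text
time: 1.15
tool_pos: [0.4367, 0.1953, 0.2312]
tcp_rot: [-0.075, 3.141, 0.0]
wrist_force: [1.3, 0.9, 1.2]
width: 0.001
```

>>> jog_arm:
  motion:
    - {"dx": 0.5, "dy": -1.15, "dz": -2.0, "turn": 0}
    - {"dx": 0.5, "dy": -1.15, "dz": -2.0, "turn": 0}
    - {"dx": 0.5, "dy": -1.15, "dz": -2.0, "turn": 0}
    - {"dx": 0, "dy": 0, "dz": 0, "turn": 0}
    - {"dx": 0, "dy": 0, "dz": 0, "turn": 0}

```text
time: 1.57
tool_pos: [0.4504, 0.1619, 0.17]
tcp_rot: [0.071, -3.137, 0.001]
wrist_force: [-0.1, 0.1, 0.8]
width: -0.001
```

```bash
python3 - <<'E'
from h import *
s=bot.read_state(); print(s["time"],s["tool_pos"],s["wrist_force"],s["width"])
p,d,i=cam("wrist"); save("w2",p); np.savez("w2",p=p,d=d,P=pts(d,i))
E
```

```text
1.5667 [0.45038146 0.16189276 0.16996179] [-0.09802656  0.09895694  0.76085763] -0.001221479952954173
```

View pics/w2.png

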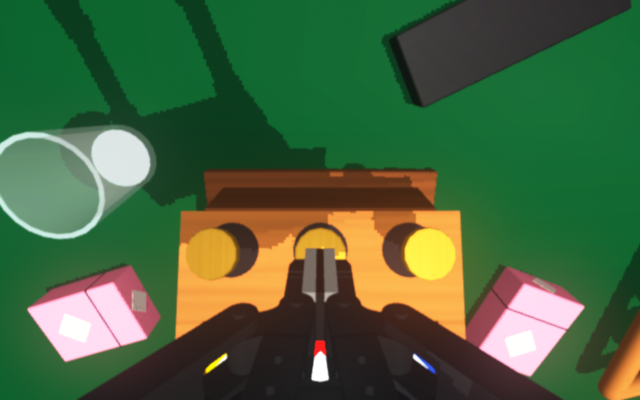

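The closed fingers are centred across the middle plunger head, which is at about (320,245). The neighbouring heads at (213,253) and (430,253) give the height from close up.

```bash
python3 - <<'E'
from h import *
z=np.load("w2.npz");P=z["P"]; hsv=cv2.cvtColor(z["p"],cv2.COLOR_RGB2HSV)
y=cv2.inRange(hsv,(20,120,100),(32,255,255))>0
for a,b in((185,242),(296,345),(400,460)):
    k=y.copy(); k[:,:a]=0;k[:,b:]=0;k[:222]=0;k[282:]=0
    k=cv2.erode(k.astype(np.uint8),np.ones((3,3)))>0
    q=P[k]; q=q[abs(q[:,2]-np.median(q[:,2]))<.012]; A=np.c_[q[:,:2]-q[:,:2].mean(0),np.ones(len(q))]; c=np.linalg.lstsq(A,q[:,2],rcond=None)[0]
    print(k.sum(),q.mean(0).round(4),((q.min(0)+q.max(0))/2).round(4),c.round(3))
E
```

```text
1549 [0.4627 0.1008 0.1425] [0.4626 0.1003 0.1427] [0.463 0.021 0.142]
587 [0.4539 0.1622 0.1397] [0.455  0.1623 0.1402] [0.443 0.017 0.14 ]
1913 [0.457  0.224  0.1425] [0.4574 0.2243 0.1423] [0.459 0.017 0.143]
```

>>> jog_arm:
  motion:
    - {"dx": 0, "dy": 0, "dz": -1.2, "turn": 0}
    - {"dx": 0, "dy": 0, "dz": -1.2, "turn": 0}
    - {"dx": 0.127, "dy": 0.006, "dz": -0.272, "turn": 0}
    - {"dx": 0.127, "dy": 0.006, "dz": -0.272, "turn": 0}
    - {"dx": 0.127, "dy": 0.006, "dz": -0.272, "turn": 0}
    - {"dx": 0.127, "dy": 0.006, "dz": -0.272, "turn": 0}
    - {"dx": 0, "dy": 0, "dz": 0, "turn": 0}

```text
time: 2.2
tool_pos: [0.455, 0.1632, 0.1363]
tcp_rot: [0.075, -3.137, 0.0]
wrist_force: [-5.7, 0.1, 4.4]
width: 0.001
```

>>> jog_arm:
  motion:
    - {"dx": 0.127, "dy": 0.006, "dz": -0.272, "turn": 0}
    - {"dx": 0.127, "dy": 0.006, "dz": -0.272, "turn": 0}
    - {"dx": 0.127, "dy": 0.006, "dz": -0.272, "turn": 0}
    - {"dx": 0.127, "dy": 0.006, "dz": -0.272, "turn": 0}
    - {"dx": 0.127, "dy": 0.006, "dz": -0.272, "turn": 0}
    - {"dx": 0.127, "dy": 0.006, "dz": -0.272, "turn": 0}
    - {"dx": 0, "dy": 0, "dz": 0, "turn": 0}
    - {"dx": 0, "dy": 0, "dz": 0, "turn": 0}

```text
time: 2.87
tool_pos: [0.4625, 0.1635, 0.1202]
tcp_rot: [0.075, -3.137, 0.0]
wrist_force: [-6.8, 1.0, 6.6]
width: 0.0
```

>>> jog_arm:
  motion:
    - {"dx": 0.042, "dy": 0.002, "dz": -0.091, "turn": 0}
    - {"dx": 0.042, "dy": 0.002, "dz": -0.091, "turn": 0}
    - {"dx": 0, "dy": 0, "dz": 0, "turn": 0}

```text
time: 3.12
tool_pos: [0.4632, 0.1636, 0.1188]
tcp_rot: [0.075, -3.136, 0.0]
wrist_force: [-8.2, -1.7, 9.0]
width: -0.001
```

>>> jog_arm:
  motion:
    - {"dx": 0.042, "dy": 0.002, "dz": -0.091, "turn": 0}
    - {"dx": 0.042, "dy": 0.002, "dz": -0.091, "turn": 0}
    - {"dx": 0, "dy": 0, "dz": 0, "turn": 0}

```text
time: 3.37
tool_pos: [0.464, 0.1636, 0.117]
tcp_rot: [0.075, -3.136, 0.0]
wrist_force: [-8.1, -1.0, 9.6]
width: 0.002
```

>>> jog_arm:
  motion:
    - {"dx": 0.042, "dy": 0.002, "dz": -0.091, "turn": 0}
    - {"dx": 0, "dy": 0, "dz": 0, "turn": 0}

```text
time: 3.53
tool_pos: [0.4644, 0.1636, 0.1163]
tcp_rot: [0.075, -3.136, 0.0]
wrist_force: [-8.4, -1.1, 10.6]
width: -0.004
```

>>> jog_arm:
  motion:
    - {"dx": 0.042, "dy": 0.002, "dz": -0.091, "turn": 0}
    - {"dx": 0, "dy": 0, "dz": 0, "turn": 0}

```text
time: 3.7
tool_pos: [0.4645, 0.1637, 0.1162]
tcp_rot: [0.075, -3.135, 0.001]
wrist_force: [-11.9, -0.9, 16.8]
width: 0.0
```

>>> jog_arm:
  motion:
    - {"dx": 0.042, "dy": 0.002, "dz": -0.091, "turn": 0}
    - {"dx": 0, "dy": 0, "dz": 0, "turn": 0}

```text
time: 3.87
tool_pos: [0.4646, 0.1637, 0.116]
tcp_rot: [0.075, -3.134, 0.001]
wrist_force: [-16.1, -1.4, 21.9]
width: 0.0
```

>>> jog_arm:
  motion:
    - {"dx": 0.03, "dy": 0.002, "dz": -0.06, "turn": 0}
    - {"dx": 0, "dy": 0, "dz": 0, "turn": 0}

```text
time: 4.03
tool_pos: [0.4646, 0.1637, 0.1159]
tcp_rot: [0.075, -3.134, 0.001]
wrist_force: [-17.6, -2.5, 26.9]
width: 0.003
```

>>> jog_arm:
  motion:
    - {"dx": 0.03, "dy": 0.002, "dz": -0.07, "turn": 0}
    - {"dx": 0, "dy": 0, "dz": 0, "turn": 0}
    - {"dx": 0, "dy": 0, "dz": 0, "turn": 0}

```text
time: 4.28
tool_pos: [0.4646, 0.1637, 0.1158]
tcp_rot: [0.075, -3.133, 0.001]
wrist_force: [-20.5, -2.7, 31.3]
width: 0.001
```

>>> jog_arm:
  motion:
    - {"dx": -0.17, "dy": -0.01, "dz": 0.36, "turn": 0}
    - {"dx": -0.42, "dy": -0.02, "dz": 0.91, "turn": 0}
    - {"dx": -0.42, "dy": -0.02, "dz": 0.91, "turn": 0}
    - {"dx": -0.42, "dy": -0.02, "dz": 0.91, "turn": 0}
    - {"dx": -0.42, "dy": -0.02, "dz": 1.5, "turn": 0}
    - {"dx": 0, "dy": 0, "dz": 2.5, "turn": 0}
    - {"dx": 0, "dy": 0, "dz": 2.5, "turn": 0}
    - {"dx": 0, "dy": 0, "dz": 2.5, "turn": 0}

```text
time: 4.95
tool_pos: [0.4495, 0.1625, 0.2349]
tcp_rot: [-0.074, 3.139, 0.0]
wrist_force: [0.2, 0.4, 0.1]
width: 0.003
```

```bash
python3 - <<'E'
from h import *
s=bot.read_state(); print(s["time"],s["tool_pos"],s["wrist_force"],s["width"])
p,d,i=cam("scene"); np.savez("s3",p=p,d=d,P=pts(d,i)); a=cv2.resize(p[150:310,310:470],(480,480))
save("c3",a)
E
```

```text
4.95 [0.44953133 0.16250899 0.23493281] [0.19847676 0.44237881 0.09091673] 0.0032210653812962666
```

View pics/c3.png

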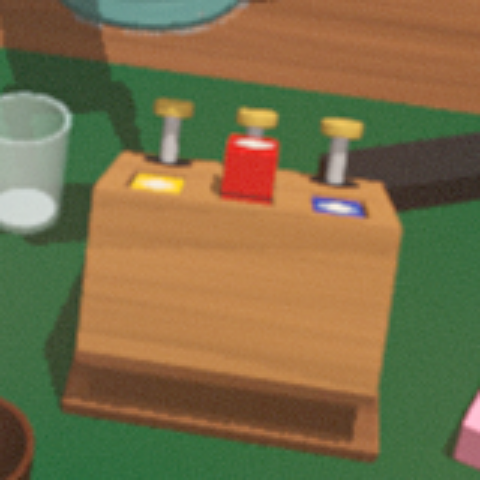

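The red deck stands up about 36 mm and the plunger has sprung back. The peak push was about 37 N along the axis, hard against the stop at about 30 mm of travel. Blue and yellow are still flush. Next, the grasp.

>>> jog_arm:
  motion:
    - {"dx": 3.2, "dy": 0.1, "dz": 0, "turn": 0}
    - {"dx": 3.2, "dy": 0.1, "dz": 0, "turn": 0}
    - {"dx": 3.15, "dy": 0.1, "dz": 0, "turn": 0}
    - {"dx": 0, "dy": 0, "dz": -2.0, "turn": 0}
    - {"dx": 0, "dy": 0, "dz": 0, "turn": 0}
    - {"dx": 0, "dy": 0, "dz": 0, "turn": 0}
  fingers: 6.5

```text
time: 5.5
tool_pos: [0.5438, 0.1652, 0.212]
tcp_rot: [0.074, -3.137, 0.001]
wrist_force: [0.5, 0.3, 0.7]
width: 0.758
```

```bash
python3 - <<'E'
from h import *
s=bot.read_state(); print(s["time"],s["tool_pos"],s["wrist_force"],s["width"])
p,d,i=cam("wrist"); np.savez("w4",p=p,d=d,P=pts(d,i)); save("w4",p)
p,d,i=cam("top"); P=pts(d,i); np.savez("t4",p=p,d=d,P=P)
z=np.load("s3.npz"); P=z["P"]; hsv=cv2.cvtColor(z["p"],cv2.COLOR_RGB2HSV)
k=(cv2.inRange(hsv,(0,170,90),(8,255,255))|cv2.inRange(hsv,(172,150,90),(180,255,255)))>0
k[:,:375]=0;k[:,415:]=0;k[:185]=0;k[:][225:]=0
q=P[k]; print(k.sum(),q.min(0),q.max(0),q.mean(0))
E
```

```text
5.5 [0.54381772 0.16515807 0.21198241] [0.46274006 0.28582857 0.71021097] 0.7577899965185823
329 [0.27916935 0.14846143 0.00127892] [0.58816687 0.1842153  0.18154931] [0.57466042 0.16701789 0.16539322]
```

View pics/w4.png

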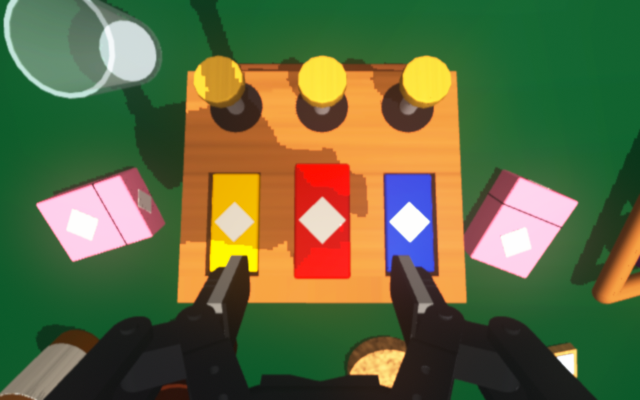

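The red deck, at (322,220) in the picture, is centred between the open jaws at (235,270) and (405,270). Its highest corner measures z = 0.1815 against 0.183 expected. I'll lower and grip.

>>> jog_arm:
  motion:
    - {"dx": 0.1, "dy": 0.05, "dz": -2.4, "turn": 0}
    - {"dx": 0, "dy": 0, "dz": -2.4, "turn": 0}
    - {"dx": 0, "dy": 0, "dz": -2.2, "turn": 0}
    - {"dx": 0, "dy": 0, "dz": 0, "turn": 0}
    - {"dx": 0, "dy": 0, "dz": 0, "turn": 0}

```text
time: 6.02
tool_pos: [0.5446, 0.1659, 0.1431]
tcp_rot: [0.075, -3.139, 0.001]
wrist_force: [-0.4, -0.2, 1.0]
width: 0.76
```

>>> jog_arm:
  motion:
    - {"dx": 0, "dy": 0, "dz": 0, "turn": 0}
    - {"dx": 0, "dy": 0, "dz": 0, "turn": 0}
    - {"dx": 0, "dy": 0, "dz": 0, "turn": 0}
    - {"dx": 0, "dy": 0, "dz": 0, "turn": 0}
    - {"dx": 0, "dy": 0, "dz": 0, "turn": 0}
    - {"dx": 0, "dy": 0, "dz": 0, "turn": 0}
  fingers: 0
  grip_force: 70

```text
time: 6.52
tool_pos: [0.5475, 0.1665, 0.1456]
tcp_rot: [-0.074, 3.137, 0.002]
wrist_force: [1.2, -0.0, 5.5]
width: 0.382
```

>>> jog_arm:
  motion:
    - {"dx": -0.21, "dy": -0.01, "dz": 0.453, "turn": 0}
    - {"dx": -0.21, "dy": -0.01, "dz": 0.453, "turn": 0}
    - {"dx": -0.21, "dy": -0.01, "dz": 0.453, "turn": 0}
    - {"dx": -0.21, "dy": -0.01, "dz": 0.453, "turn": 0}
    - {"dx": 0, "dy": 0, "dz": 0, "turn": 0}

```text
time: 6.93
tool_pos: [0.5394, 0.1657, 0.1627]
tcp_rot: [-0.074, 3.136, 0.001]
wrist_force: [4.3, -0.0, -0.1]
width: 0.384
```

```bash
python3 - <<'E'
from h import *
p,d,i=cam("scene"); P=pts(d,i); save("c5",cv2.resize(p[100:310,270:480],(480,480)))
E
```

```text
(no output)
```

View pics/c5.png

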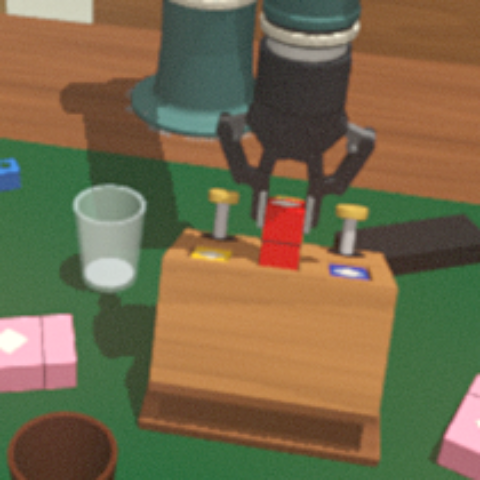

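The red deck is rising with the gripper and its black band is now visible just above the face. I'll keep drawing it out.

>>> jog_arm:
  motion:
    - {"dx": -0.338, "dy": -0.016, "dz": 0.725, "turn": 0}
    - {"dx": -0.338, "dy": -0.016, "dz": 0.725, "turn": 0}
    - {"dx": -0.338, "dy": -0.016, "dz": 0.725, "turn": 0}
    - {"dx": -0.338, "dy": -0.016, "dz": 0.725, "turn": 0}
    - {"dx": -0.338, "dy": -0.016, "dz": 0.725, "turn": 0}
    - {"dx": -0.338, "dy": -0.016, "dz": 0.725, "turn": 0}
    - {"dx": -0.338, "dy": -0.016, "dz": 0.725, "turn": 0}
    - {"dx": -0.338, "dy": -0.016, "dz": 0.725, "turn": 0}
    - {"dx": -0.21, "dy": -0.01, "dz": 1.0, "turn": 0}
    - {"dx": 0, "dy": 0, "dz": 1.5, "turn": 0}
    - {"dx": 0, "dy": 0, "dz": 1.5, "turn": 0}
    - {"dx": 0, "dy": 0, "dz": 0, "turn": 0}

```text
time: 7.98
tool_pos: [0.5096, 0.1647, 0.2632]
tcp_rot: [-0.074, 3.136, 0.002]
wrist_force: [0.5, 0.7, -0.7]
width: 0.385
```

>>> jog_arm:
  motion:
    - {"dx": -0.4, "dy": -3.7, "dz": 0, "turn": -0.05}
    - {"dx": -0.4, "dy": -3.7, "dz": 0, "turn": -0.05}
    - {"dx": -0.4, "dy": -3.7, "dz": 0, "turn": -0.05}
    - {"dx": -0.4, "dy": -3.7, "dz": 0, "turn": 0}
    - {"dx": -0.4, "dy": -3.7, "dz": 0, "turn": 0}
    - {"dx": -0.4, "dy": -3.7, "dz": 0, "turn": 0}
    - {"dx": -0.4, "dy": -3.7, "dz": 0, "turn": 0}
    - {"dx": -0.4, "dy": -3.7, "dz": 0, "turn": 0}
    - {"dx": -0.4, "dy": -3.7, "dz": 0, "turn": 0}
    - {"dx": -0.4, "dy": -3.7, "dz": 0, "turn": 0}
    - {"dx": 0, "dy": -3.7, "dz": 0, "turn": 0}
    - {"dx": 0, "dy": -3.7, "dz": 0, "turn": 0}

```text
time: 8.98
tool_pos: [0.4671, -0.2812, 0.2587]
tcp_rot: [-0.162, -3.136, -0.001]
wrist_force: [-0.1, 0.7, -1.3]
width: 0.381
```

>>> jog_arm:
  motion:
    - {"dx": 0, "dy": 0, "dz": 0, "turn": 0}
    - {"dx": 0, "dy": 0, "dz": 0, "turn": 0}
    - {"dx": 0, "dy": 0, "dz": 0, "turn": 0}

```text
time: 9.23
tool_pos: [0.4677, -0.2792, 0.2585]
tcp_rot: [-0.163, -3.136, -0.003]
wrist_force: [0.5, 0.5, -1.3]
width: 0.381
```

```bash
python3 - <<'E'
from h import *
s=bot.read_state(); print(s["time"],s["tool_pos"],s["wrist_force"],s["width"])
pw,d,i=cam("wrist"); Pw=pts(d,i); np.savez("w6",p=pw,P=Pw); p,d,i=cam("scene"); Ps=pts(d,i); np.savez("s6",p=p,P=Ps)
save("c6",np.hstack([cv2.resize(pw,(480,300)),cv2.resize(p[60:260,150:350],(300,300))]))
# tray: first top view + wrist
z=np.load("top.npz"); P=z["P"]
r=np.zeros(P.shape[:2],bool); r[175:245,375:460]=1
k=(P[...,2]>.014)&(P[...,2]<.035)&r
for P_,k_ in((P,k),(Pw,(Pw[...,2]>.018)&(Pw[...,2]<.03)&(abs(Pw[...,0]-.503)<.1)&(abs(Pw[...,1]+.247)<.12))):
    q=P_[k_]; print("rim",k_.sum(),cv2.minAreaRect(q[:,:2].astype(np.float32)*1000),q.min(0),q.max(0))
# red deck in scene
hsv=cv2.cvtColor(p,cv2.COLOR_RGB2HSV)
k=(cv2.inRange(hsv,(0,170,80),(8,255,255))|cv2.inRange(hsv,(172,150,80),(180,255,255)))>0
q=Ps[k]; q=q[(abs(q[:,1]+.28)<.08)&(abs(q[:,0]-.5)<.12)&(q[:,2]>.1)]; print("red",len(q),q.min(0),q.max(0))
A=np.c_[q[:,1:],np.ones(len(q))]; print("x=",np.linalg.lstsq(A,q[:,0],rcond=None)[0])
E
```

```text
9.2333 [ 0.46767763 -0.27921039  0.25851443] [ 0.53955034  0.46341713 -1.34930458] 0.3810192084365797
rim 737 ((502.8154296875, -246.9138641357422), (151.29673767089844, 112.08930969238281), 83.32648468017578) [ 0.43960909 -0.32695804  0.0142958 ] [ 0.56569168 -0.16585628  0.03429263]
rim 2407 ((503.7897033691406, -246.68936157226562), (150.37318420410156, 112.6162338256836), 83.47208404541016) [ 0.43948697 -0.32187562  0.0180141 ] [ 0.56750764 -0.16597268  0.02997232]
red 1056 [ 0.43507741 -0.30322741  0.18016455] [ 0.53536199 -0.25013744  0.29280781]
x= [-1.116413   -0.20843389  0.24498416]
```

View pics/c6.png

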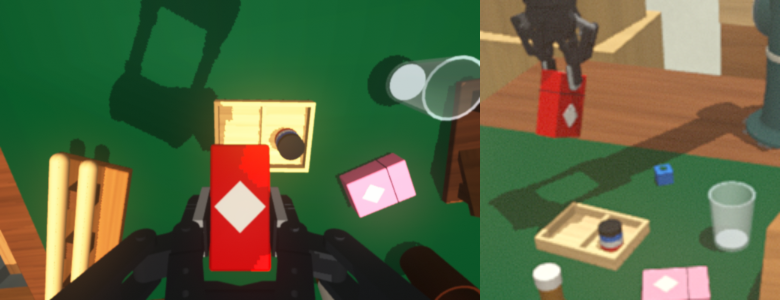

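The deck is held centred in the pads, diamond on top. The empty compartment is in the wrist picture at (240,130) left, the chips at (290,145). The tray measures the same in both views: yaw -6.6°, centre (0.503,-0.247). I'll measure the deck's tilt and its lowest edge in the grip.

```bash
python3 - <<'E'
from h import *
z=np.load("w6.npz"); p,P=z["p"],z["P"]; hsv=cv2.cvtColor(p,cv2.COLOR_RGB2HSV)
k=(cv2.inRange(hsv,(0,170,60),(8,255,255))|cv2.inRange(hsv,(172,150,60),(180,255,255)))
n,l,st,ce=cv2.connectedComponentsWithStats(k); j=1+st[1:,4].argmax(); h=cv2.convexHull(np.argwhere(l==j)[:,::-1].astype(np.int32)); m=np.zeros(k.shape,np.uint8); cv2.fillConvexPoly(m,h,1); m=cv2.erode(m,np.ones((5,5)))>0
q=P[m]
for _ in range(5):
    c0=q.mean(0); n_=np.linalg.svd(q-c0,full_matrices=False)[2][2]; n_*=np.sign(n_[2]); q=q[abs((q-c0)@n_)<.003]
print(m.sum(),len(q),c0,n_,"tilt",np.degrees(np.arccos(n_[2])),q.min(0),q.max(0))
yaw=np.radians(-5.94); t=np.arccos(n_[2]); x=np.array([np.cos(t)*np.cos(yaw),np.cos(t)*np.sin(yaw),np.sin(t)])
ext=(q-c0)@x; print("x ext",ext.min(),ext.max())
top=c0+x*(ext.min()+ext.max())/2; bot_=top-.096*n_; edge=bot_-.035*x
s=bot.read_state()["tool_pos"]; print("top",top,"low edge",edge,"edge-tcp",edge-s)
T=np.array([.4993,-.2825,.006]); a=np.radians(-6.6); tgt=T-.038*np.array([np.cos(a),np.sin(a),0]); print("move",tgt-edge)
E
```

```text
12846 2439 [ 0.46102404 -0.27913795  0.27935022] [-0.42103378  0.00965627  0.90699356] tilt 24.90686518282301 [ 0.42971358 -0.28490958  0.26315602] [ 0.49180902 -0.27353678  0.29375961]
x ext -0.034584443447128486 0.03327181430530836
top [ 0.46043197 -0.27907635  0.27907382] low edge [ 0.46927688 -0.27671818  0.17726238] edge-tcp [ 0.00117383  0.0017109  -0.08168149]
move [-0.00772504 -0.00141421 -0.17126238]
```

>>> jog_arm:
  motion:
    - {"dx": -0.4, "dy": -0.08, "dz": -2.5, "turn": -0.011}
    - {"dx": -0.4, "dy": -0.07, "dz": -2.5, "turn": 0}
    - {"dx": 0, "dy": 0, "dz": -2.5, "turn": 0}
    - {"dx": 0, "dy": 0, "dz": -2.5, "turn": 0}
    - {"dx": 0, "dy": 0, "dz": -2.5, "turn": 0}
    - {"dx": 0, "dy": 0, "dz": -2.0, "turn": 0}
    - {"dx": 0, "dy": 0, "dz": -1.5, "turn": 0}
    - {"dx": 0, "dy": 0, "dz": 0, "turn": 0}
    - {"dx": 0, "dy": 0, "dz": 0, "turn": 0}
    - {"dx": 0, "dy": 0, "dz": 0, "turn": 0}

```text
time: 10.17
tool_pos: [0.4613, -0.2809, 0.1007]
tcp_rot: [0.176, 3.135, -0.001]
wrist_force: [0.9, -0.5, -1.1]
width: 0.384
```

>>> jog_arm:
  motion:
    - {"dx": 0, "dy": 0, "dz": -0.3, "turn": 0}
    - {"dx": 0, "dy": 0, "dz": -0.3, "turn": 0}
    - {"dx": 0, "dy": 0, "dz": 0, "turn": 0}

```text
time: 10.42
tool_pos: [0.4606, -0.2814, 0.0939]
tcp_rot: [0.178, 3.136, -0.001]
wrist_force: [-1.1, -0.2, -1.3]
width: 0.382
```

>>> jog_arm:
  motion:
    - {"dx": 0, "dy": 0, "dz": -0.2, "turn": 0}
    - {"dx": 0, "dy": 0, "dz": 0, "turn": 0}
    - {"dx": 0, "dy": 0, "dz": 0, "turn": 0}

```text
time: 10.67
tool_pos: [0.4602, -0.2813, 0.0914]
tcp_rot: [-0.179, -3.136, -0.0]
wrist_force: [0.1, -0.3, -1.7]
width: 0.376
```

>>> jog_arm:
  motion:
    - {"dx": 0, "dy": 0, "dz": -0.2, "turn": 0}
    - {"dx": 0, "dy": 0, "dz": 0, "turn": 0}

```text
time: 10.83
tool_pos: [0.4601, -0.2813, 0.0891]
tcp_rot: [-0.179, -3.136, -0.0]
wrist_force: [0.5, -0.1, -1.8]
width: 0.385
```

>>> jog_arm:
  motion:
    - {"dx": 0, "dy": 0, "dz": -0.2, "turn": 0}
    - {"dx": 0, "dy": 0, "dz": 0, "turn": 0}
    - {"dx": 0, "dy": 0, "dz": 0, "turn": 0}

```text
time: 11.08
tool_pos: [0.4605, -0.2814, 0.0877]
tcp_rot: [0.179, 3.136, -0.0]
wrist_force: [-0.5, -0.2, 1.4]
width: 0.385
```

>>> jog_arm:
  motion:
    - {"dx": 0, "dy": 0, "dz": -0.1, "turn": 0}
    - {"dx": 0, "dy": 0, "dz": 0, "turn": 0}
    - {"dx": 0, "dy": 0, "dz": 0, "turn": 0}

```text
time: 11.33
tool_pos: [0.4607, -0.2815, 0.0875]
tcp_rot: [0.179, 3.136, -0.001]
wrist_force: [-1.3, 0.8, 6.1]
width: 0.387
```

The low edge touched the floor at TCP z = 0.0877, exactly as predicted. I'll ease the grip and swing the deck upright about that edge.

>>> jog_arm:
  motion:
    - {"dx": 0, "dy": 0, "dz": 0, "turn": 0}
    - {"dx": 0, "dy": 0, "dz": 0, "turn": 0}
    - {"dx": 0.3, "dy": -0.035, "dz": -0.01, "turn": 0}
    - {"dx": 0.3, "dy": -0.035, "dz": -0.02, "turn": 0}
    - {"dx": 0.3, "dy": -0.035, "dz": -0.02, "turn": 0}
    - {"dx": 0.3, "dy": -0.035, "dz": -0.02, "turn": 0}
    - {"dx": 0, "dy": 0, "dz": 0, "turn": 0}
  fingers: 0
  grip_force: 20

```text
time: 11.92
tool_pos: [0.472, -0.2831, 0.0873]
tcp_rot: [-0.178, -3.135, 0.001]
wrist_force: [-4.2, 0.3, 10.7]
width: 0.382
```

```bash
python3 - <<'E'
from h import *
p,d,i=cam("scene"); save("c7",cv2.resize(p[120:270,160:310],(480,480)))
E
```

View pics/c7.png

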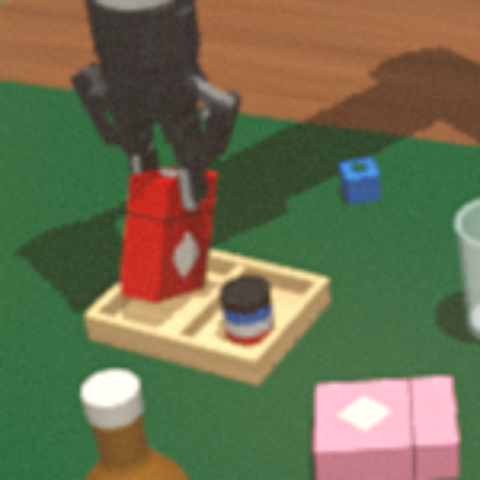

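The deck is inside the empty compartment, still leaning, with the chips untouched. I'll measure whether it is pivoting or sliding.

```bash
cat > tilt.py <<'E'
from h import *
def tilt():
    p,d,i=cam("wrist"); P=pts(d,i); hsv=cv2.cvtColor(p,cv2.COLOR_RGB2HSV)
    k=(cv2.inRange(hsv,(0,170,60),(8,255,255))|cv2.inRange(hsv,(172,150,60),(180,255,255)))
    k[(P[...,2]<.07)|(P[...,2]>.2)|(abs(P[...,1]+.28)>.05)|(abs(P[...,0]-.49)>.08)]=0
    k=cv2.erode(k,np.ones((3,3)))>0
    q=P[k]; q=q[q[:,2]>np.percentile(q[:,2],5)]; print(k.sum())
    for w in(.01,.006,.004):
        c0=np.median(q,0); A=np.c_[q[:,:2]-c0[:2],np.ones(len(q))]; c=np.linalg.lstsq(A,q[:,2],rcond=None)[0]; q=q[abs(A@c-q[:,2])<w]
    print(len(q),"slope x deg",np.degrees(np.arctan(c[0])),"y",np.degrees(np.arctan(c[1])),q.min(0),q.max(0))
    return p
if __name__=="__main__": tilt(); s=bot.read_state(); print(s["time"],s["tool_pos"],s["wrist_force"])
E
python3 tilt.py
```

```text
9885
9390 slope x deg 23.10346044704436 y -2.753096687456479 [ 0.43250515 -0.30219823  0.09553197] [ 0.49802152 -0.26401907  0.12248583]
12.0167 [ 0.47199406 -0.28311141  0.08735048] [-4.16043977  1.75336673  9.83383209]
```

It mostly slid (tilt about 23°), but its centre of mass is well inside the low edge, so it will right itself if the pads only just loosen and keep guarding its sides. I'll unload the press slightly and open a little.

>>> jog_arm:
  motion:
    - {"dx": -0.3, "dy": 0.03, "dz": 0.08, "turn": 0}
    - {"dx": 0, "dy": 0, "dz": 0, "turn": 0}

```text
time: 12.18
tool_pos: [0.4698, -0.2829, 0.0875]
tcp_rot: [0.179, 3.135, -0.002]
wrist_force: [0.3, -1.1, 4.6]
width: 0.381
```

>>> jog_arm:
  motion:
    - {"dx": 0, "dy": 0, "dz": 0, "turn": 0}
    - {"dx": 0, "dy": 0, "dz": 0, "turn": 0}
    - {"dx": 0, "dy": 0, "dz": 0, "turn": 0}
    - {"dx": 0, "dy": 0, "dz": 0, "turn": 0}
    - {"dx": 0, "dy": 0, "dz": 0, "turn": 0}
    - {"dx": 0, "dy": 0, "dz": 0, "turn": 0}
  fingers: 4.0

```text
time: 12.68
tool_pos: [0.4692, -0.2823, 0.0863]
tcp_rot: [-0.179, -3.136, -0.0]
wrist_force: [-0.7, -0.5, -0.3]
width: 0.469
```

```bash
python3 tilt.py
```

```text
6647
5000 slope x deg 2.5632106579152723 y -0.32909973603499093 [ 0.46684232 -0.30508909  0.09686019] [ 0.52397825 -0.26782792  0.10430718]
12.7333 [ 0.46920888 -0.28227664  0.08631299] [-0.63833046  0.23303443 -0.64783978]
```

The deck has dropped upright, with its top level at z ≈ 0.102. I'll open and retreat.

>>> jog_arm:
  motion:
    - {"dx": 0, "dy": 0, "dz": 0, "turn": 0}
    - {"dx": 0, "dy": 0, "dz": 0, "turn": 0}
    - {"dx": 0, "dy": 0, "dz": 0, "turn": 0}
    - {"dx": 0, "dy": 0, "dz": 0.5, "turn": 0}
    - {"dx": 0, "dy": 0, "dz": 1.0, "turn": 0}
    - {"dx": 0, "dy": 0, "dz": 2.0, "turn": 0}
    - {"dx": 0, "dy": 0, "dz": 3.0, "turn": 0}
    - {"dx": 0, "dy": 0, "dz": 3.0, "turn": 0}
    - {"dx": -1.0, "dy": 0, "dz": 3.0, "turn": 0}
    - {"dx": -1.0, "dy": 0, "dz": 3.0, "turn": 0}
    - {"dx": 0, "dy": 0, "dz": 0, "turn": 0}
    - {"dx": 0, "dy": 0, "dz": 0, "turn": 0}
  fingers: 6.5

```text
time: 13.73
tool_pos: [0.4506, -0.2835, 0.2456]
tcp_rot: [0.179, 3.13, -0.006]
wrist_force: [-0.7, 0.3, -0.4]
width: 0.758
```

```bash
python3 - <<'E'
from h import *
p,d,i=cam("scene"); P=pts(d,i); s=bot.read_state(); print(s["time"],s["tool_pos"],s["wrist_force"],s["width"])
save("c8",np.hstack([cv2.resize(p[170:270,160:340],(540,300)),]))
hsv=cv2.cvtColor(p,cv2.COLOR_RGB2HSV)
k=(cv2.inRange(hsv,(0,170,60),(8,255,255))|cv2.inRange(hsv,(172,150,60),(180,255,255)))>0
q=P[k]; q=q[(abs(q[:,1]+.28)<.08)&(abs(q[:,0]-.5)<.08)&(q[:,2]>.055)]; print(q.min(0),q.max(0))
save("c8",cv2.resize(p[150:310,160:470],(775,400)))
E
```

```text
13.7833 [ 0.44972476 -0.28273787  0.24323107] [-0.42593821 -0.15760563 -0.89837582] 0.7613733369064632
[ 0.47051163 -0.30770316  0.05527154] [ 0.54414001 -0.2652579   0.10414987]
```

View pics/c8.png

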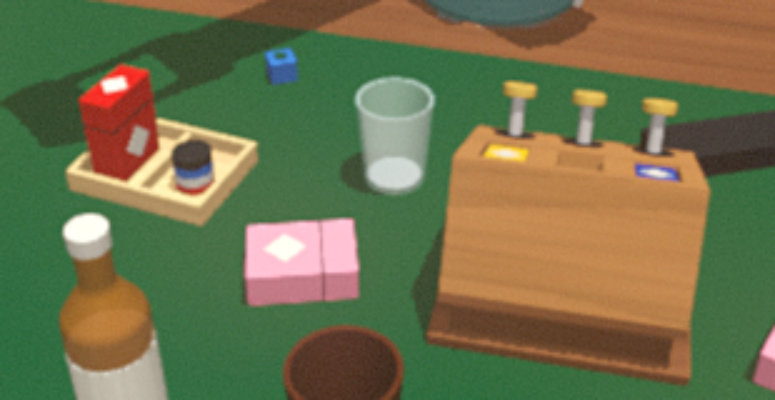

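The red deck stands upright, lid up, in the empty compartment. Blue and yellow are still seated, the middle bay is empty, and the chips and tumbler are untouched. I'll check that it sits level, then hand in.

```bash
python3 - <<'E'
from tilt import *
tilt()
p,d,i=cam("top"); P=pts(d,i); hsv=cv2.cvtColor(p,cv2.COLOR_RGB2HSV)
k=(cv2.inRange(hsv,(0,170,60),(8,255,255))|cv2.inRange(hsv,(172,150,60),(180,255,255)))>0
q=P[k]; q=q[(abs(q[:,1]+.28)<.05)&(abs(q[:,0]-.5)<.08)&(q[:,2]>.09)&(q[:,2]<.115)]
if len(q)>20:
    A=np.c_[q[:,:2]-q[:,:2].mean(0),np.ones(len(q))]; print(len(q),np.linalg.lstsq(A,q[:,2],rcond=None)[0],q.min(0),q.max(0))
E
```

```text
1894
1627 slope x deg 0.6264557327064106 y 0.01034252436030783 [ 0.4674361  -0.30613878  0.09774636] [ 0.53805915 -0.26867896  0.10472258]
341 [-0.01148871 -0.07750862  0.10149756] [ 0.46832174 -0.30608989  0.09048685] [ 0.53768911 -0.26655096  0.10699892]
```

It sits level: slope 0.6°, top at z = 0.1015 against 0.102 expected, and centred within 4 mm of the compartment's middle. Handing in.

```bash
python3 -c "
from workcell import bot
print(bot.finish_job())"
```

```text
the job is handed in; nothing more can be done
None
```

The red deck now stands upright, lid up, in the empty compartment of the tray. I handed the job in at about 14 s of the 64 s; no verdict is reported.

- **Plunger:** I pressed the middle plunger until it stopped moving at about 30 mm of travel. I held it there with about 37 N along its axis, above the 20 N for home and below the 60 N for forcing. It sprung back afterwards and the deck stayed up about 36 mm.
- **Placing:** I drew the deck out along its bay and set its low edge on the compartment floor. My attempt to swing it upright in the grip mostly made it slide. I then loosened the jaws slightly and it settled upright between them.
- **Last checks:** The wrist camera showed the deck's top level to 0.6° at about 0.102 m, as expected, and about 4 mm off the compartment's centre. The top camera's coarser depth gave the same height but a 4° slope across the deck; I trusted the closer wrist reading.
- **Everything else:** In the last picture the blue and yellow decks are still seated, and the chips and tumbler look undisturbed. The robot is touching nothing.

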